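# Snap the cover back on a desk junction box without cracking it

### The job

Put the loose cover back on the open junction box: fit it over the two pins and press it down by its rib until both snap catches have closed over its ends and hold it level on the gasket. The box's collar can be clamped at any height, so go by feel, and work gently, as the plastic is brittle: never load the cover against the box with more than 25 N. Leave the mug, the tape roll and the power bank where they are.

Things in the scene. Friction and masses are not known exactly. Their poses are not given: they have to be found in the camera images.
- junction_box: Grey plastic box, open on top, fixed to the desk: shell 126 (x) x 96 (y) x 30 mm, two black cable glands on its +y side (out to y = +62 mm). In it a collar, 120 x 90 mm, clamped at an unknown height: its rim is at z = 50 to 70 mm. On the collar two steel pins, 6 mm thick, tapered tips 18 mm above the rim, at (x, y) = (+40, +28), (-40, -28) mm. Origin: centre of the underside, z up.
- gasket (a joint): Springy black gasket frame inside the rim: 0 = free, its top 5 mm above the rim; grows in m as the cover presses it down, at 2 N of preload, 2 N per mm and 0.4 N per mm/s; 0.005 = level with the rim, where the rigid rim stops it (from 12 N up, steeply). Both catches snap over the cover at 0.0025 to 0.003 (slow push of 6 to 10 N); released, a snapped cover keeps it at about 0.0025.
- catch_a (a joint): Snap catch on the collar's +x end, 22 mm wide, upright at x = 61 mm, top 15 mm above the rim. Its nose reaches 3 mm in over the cover's end: sloped on top (from 14 mm above the rim), flat below (7.5 mm above it). 0 = closed, grows in m when pushed outwards, to 0.006; about 0.003 while the cover's end passes the nose (push up to 6 N), then it springs back over the cover. 0 also when untouched.
- cover: Loose grey plastic cover plate, 120 (x) x 90 (y) x 5 mm, 0.1 to 0.2 kg, lying flat on the desk, rib up. Origin: centre of the plate's underside; z up through the rib. The rib on its middle is 60 mm long (x), 12 mm thick (y), its top at z = 33 mm. Two round 10 mm holes for the pins at (x, y) = (+40, +28) and (-40, -28) mm. It fits equally well turned by half a turn.
- cover_grip (a point): Point in the rib, 31 mm above the cover's underside: a good place for the TCP when the rib is grasped from above with the fingers closing along the cover's y.
- catch_b (a joint): The same catch on the collar's -x end (x = -61 mm); its value grows as it is pushed outwards, to -x.
- mug: Cream mug, 95 mm high, standing behind the work; origin in the middle of its underside.
- tape_roll: Roll of tape lying flat behind the work, 100 mm across, 25 mm high; origin under its middle.
- power_bank: White flat power bank, 135 x 68 x 15 mm, lying in front of the work; origin under its middle.

How it is judged:
By the outcome, as a careful person would: the job done as asked, in the order asked, and still so for the second after the job is handed in, with the robot touching nothing.
It also fails if it takes over 45 s, if anything falls off the work surface, if the arm or the gripper's body presses on something with over 40 N, if the wrist force passes 120 N, or if a joint passes its speed limit or range.

### The arm

A 6-joint arm with a two-finger parallel gripper is mounted at the origin on a cart in front of the work surface, level with it; the furniture and walls round the work are solid. World frame = base frame: x ahead of the robot, y to its left, z up, the work surface at z = 0. Lengths are in m, angles in degrees, forces in N, time in s.
With the tool pointing down it reaches from about 0.4 to 0.825 m from the base axis. Payload 7 kg.
Tool frame: the origin (TCP) lies between the finger pads, 19 mm behind the fingertips; this is the grasp point; z points along the fingers, y is the line along which they close (so a half turn about z gives the same grasp; the last joint's range is limited). The gripper opens to 88 mm and grips with 3 to 60 N. Pads are 19 mm wide; open, the fingers measure 130 mm over their backs; the gripper's body (78 mm by 193 mm) begins 47 mm behind the grasp point.
Start: joints at [79.647, 20.546, 0.682, 0, -70.136, -16.507], TCP at [0.305, 0.602, 0.245] pointing down, gripper open.
Joint ranges: [-176.03, 176.03], [-82.01, 121.73], [-58.28, 71.71], [-173.87, 95.51], [-174.79, -0.11], [-173.66, 173.66]. Speed limits (degrees/s): [136.94, 136.94, 172.46, 180, 180, 180].

### API

Orientations are given as [roll, pitch, yaw] about the fixed x, y, z axes, in that order (R = Rz(yaw) Ry(pitch) Rx(roll)).
In Python, from plant import ctrl gives the robot as it stands. The module is installed in compiled form; this text tells all that it offers.
- The arm moves only by the tool play_rows, never from a script. Its argument "commands" is a list that holds one entry, the list of rows, each a list of 7 numbers: the turn, a rotation vector about the tool's x, y, z in rad, then the shift along the tool's x, y, z in cm, then the finger opening in cm, from 0 to 8.76. In form: [[[ax, ay, az, x, y, z, grip], ...]]. A call has 1 to 8 rows; each row is the pose to reach, as a shift and turn from the pose commanded when the call began, along the tool's axes at that moment; what a row does not reach only later rows make up. A row lasts 1/12 s, in which the tool goes at most 41.7 mm and 7.16 degrees, less where a joint would pass 70% of its speed; a pose out of reach is approached as far as the arm can. A call with a gripper value outside its range is refused whole. The fingers move at their own pace and stop on an object; the grip force is fixed at half the most. Time passes only in rows, so rows that repeat a pose let the fingers close. It gives the time, the measured TCP pose, the force, the opening and the grip force at its end, in the units of the state.
- ctrl.get_obs(): the state, without advancing time (a new reading comes with each control period).
- ctrl.snapshot(name): name is "side" or "top" or "wrist"; returns a dict with "color" (480x640x3 uint8, red, green, blue), "camera_matrix" (3x3 intrinsics, pixels), "k1" (the pictures are not rectified: a ray, as slopes to the right and down, at radius r is drawn at 1 + k1 r^2 times it, then the intrinsics apply), "origin" and "rotation" of the camera in the world; the wrist camera has in their place "hand_eye" (4x4, takes a point from camera to tool coordinates, whose origin is the TCP and whose axes are the flange's). Camera axes: x right, y down, z forward; pixel columns grow to the right and rows downward; lengths in m; the calibration is good to about 2 mm. A picture is of the moment at which its call begins: read the wrist's pose just before it. There is no depth.
- ctrl.close_job(): hands the job in; it is judged then, once.
Trained networks look in a picture, given as the dict that the camera call returned (one of the last four; its "shot" number tells which), for a name from the list of things; names that differ only in an ending like _2 or _b are one class to them, and where a whole thing is asked for, a point or a joint stands for the part that bears it (a point fixed in the world has none). Each returns a list of dicts, best first, with "conf" (0 to 1); they miss things now and then, are a little off and sometimes report something else, mostly with a low value. They report only what shows in the picture. A call takes as long as a camera call.
- ctrl.find_in(picture, name): "bbox" ([left, top, width, height] in pixels, round what is visible of it).
The state is a dict: "clock": time; "joint_pos": joint angles; "qvel": joint speeds; "tau": joint torques, N m; "tool_pos": TCP position; "orientation": TCP orientation; "force": force on the tool from outside, world axes, zero at the start; "moment": the same for the moment, N m; "opening": finger opening in m; "gripper_force": force on a finger pad.
Only numpy, scipy, OpenCV 4.12 (cv2) and the standard library are available. Lean on these libraries where they do the work, as an engineer would, in place of code of your own. Each camera call takes 0.05 s, during which the arm holds its last target. There are 200 camera calls.

## Working session

There is one attempt and no reset: what is moved stays moved. The work goes in short steps, Python scripts to look and compute and a tool call to move; the robot and the scene stay as the last step left them, time stands still between calls to the robot, and variables do not carry over. Pictures are saved under pics/ and viewed, at most 10 in all, crops included, and the job is handed in when it is done.

Besides the shell and the picture viewer there is one more tool, called after ">>>" by a JSON object that holds its "name" and its "arguments", one argument or row to a line. play_rows: Moves the arm, as the interface text tells. Its arguments: {"type":"object","properties":{"commands":{"type":"array","items":{"type":"array","items":{"type":"array","items":{"type":"number"}}}}},"required":["commands"]}

```bash
mkdir -p pics
cat > h.py <<'E'
import numpy as np, cv2
from scipy.spatial.transform import Rotation as R
from plant import ctrl
def cam(s,o=None):
    if 'origin' in s: return np.array(s['origin']),np.array(s['rotation'])
    T=np.array(s['hand_eye']); Rt=R.from_euler('xyz',o['orientation'],degrees=True).as_matrix()
    return np.array(o['tool_pos'])+Rt@T[:3,3], Rt@T[:3,:3]
def ray(s,px,o=None):
    K=np.array(s['camera_matrix']);p=np.atleast_2d(px).astype(float)
    d=np.c_[(p[:,0]-K[0,2])/K[0,0],(p[:,1]-K[1,2])/K[1,1]];u=d.copy()
    for _ in range(30): u=d/(1+s['k1']*(u**2).sum(1,keepdims=True))
    c,Rm=cam(s,o); return c,np.c_[u,np.ones(len(u))]@Rm.T
def atz(s,px,z,o=None):
    c,d=ray(s,px,o); return c+d*((z-c[2])/d[:,2])[:,None]
def proj(s,P,o=None):
    c,Rm=cam(s,o);K=np.array(s['camera_matrix']);q=(np.atleast_2d(P)-c)@Rm;u=q[:,:2]/q[:,2:]
    u=u*(1+s['k1']*(u**2).sum(1,keepdims=True));return u@np.diag([K[0,0],K[1,1]])+K[:2,2]
def shot(n,f):
    o=ctrl.get_obs();s=ctrl.snapshot(n);cv2.imwrite('pics/'+f,s['color'][:,:,::-1]);return s,o
E
python3 - <<'E'
from h import *
o=ctrl.get_obs();print(o)
for n in('top','side'):
    s,o=shot(n,n+'0.png');print(n,s['origin'],s['k1'],np.array(s['camera_matrix'])[0])
    for k in('junction_box','cover','catch_a','mug','tape_roll','power_bank','gasket','cover_grip'):
        print(k,[(np.round(d['bbox']),round(d['conf'],2)) for d in ctrl.find_in(s,k)[:2]])
E
```

```text
{'clock': 0.0, 'joint_pos': array([ 7.96467123e+01,  2.05920055e+01,  6.31131681e-01, -1.89333705e-02,
       -7.01347507e+01, -1.65067447e+01]), 'qvel': array([-0.02291227,  0.07169519, -0.0349987 ,  0.00164914,  0.08169256,
        0.08245115]), 'tau': array([ 6.50367638e-04, -5.82714164e+01,  2.93042511e+01,  6.99714705e+00,
        6.67290558e-03, -1.60158006e-04]), 'tool_pos': array([0.30479365, 0.6017385 , 0.24439988]), 'orientation': array([ 1.79903259e+02, -1.01073680e-02, -2.68664725e+01]), 'force': array([0.63052726, 0.59823031, 0.48280743]), 'moment': array([-0.00147966,  0.02529943,  0.01040212]), 'gripper_force': 0.0, 'opening': 0.08758557244570404}
top [0.48752446 0.16568364 0.90748897] -0.03473874086519201 [434.087197     0.         322.33038157]
junction_box [(array([342., 230.,  76.,  87.]), 0.91)]
cover [(array([227., 226.,  60.,  70.]), 0.89)]
catch_a [(array([363., 239.,  11.,   9.]), 0.44)]
mug [(array([313., 119.,  48.,  62.]), 0.87)]
tape_roll [(array([359., 141.,  50.,  47.]), 0.94), (array([352., 238.,  61.,  64.]), 0.73)]
power_bank [(array([317., 321.,  34.,  67.]), 0.85)]
gasket [(array([359., 239.,  53.,  64.]), 0.64)]
cover_grip [(array([224., 228.,  64.,  67.]), 0.59)]
side [0.59372118 0.8687214  0.68182242] -0.11080775001398423 [521.84590205   0.         317.2010669 ]
junction_box [(array([290., 178.,  85.,  61.]), 0.93)]
cover [(array([284., 282.,  83.,  64.]), 0.71)]
catch_a [(array([299., 198.,   7.,  12.]), 0.66)]
mug [(array([173., 200.,  59.,  62.]), 0.61)]
tape_roll []
power_bank [(array([390., 231.,  69.,  26.]), 0.84)]
gasket [(array([297., 175.,  72.,  39.]), 0.8)]
cover_grip [(array([280., 286.,  88.,  57.]), 0.89)]
```

View pics/top0.png

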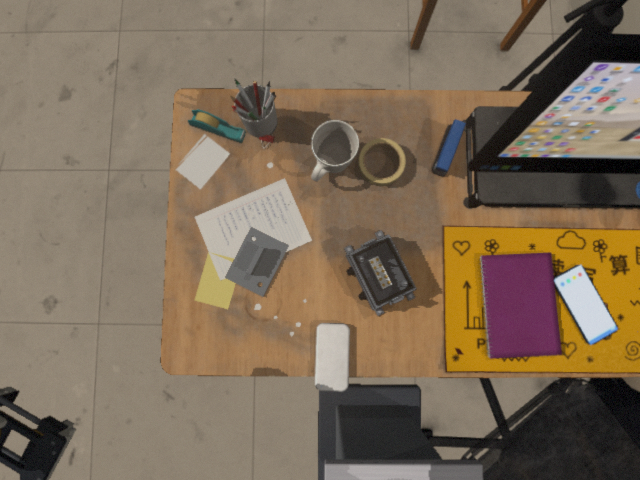

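View pics/side0.png

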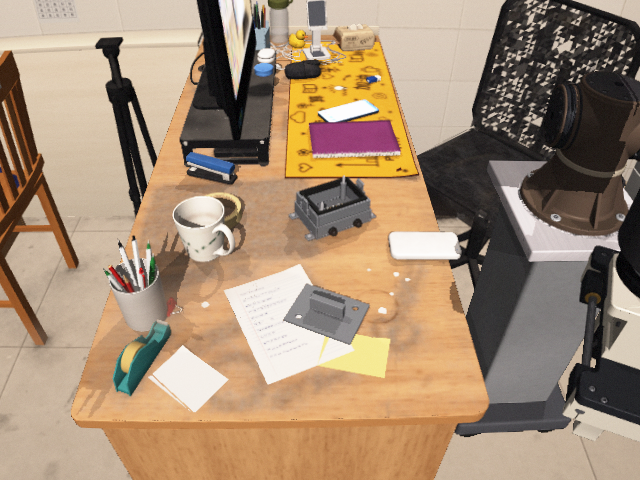

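The top view shows the cover at about (257,262) with its rib, and the box at (380,273), open with the glands to the left. The power bank is at (332,356), the mug at (335,147) and the tape at (382,161). Next I compute coarse positions.

Run:
```python
from h import *
s,o=shot('top','t1.png');w,o=shot('wrist','w1.png')
print('cover corners',atz(s,[(253,228),(289,245),(265,297),(225,280)],.005).round(3).tolist())
print('rib',atz(s,[(252,270),(274,255)],.033).round(3).tolist())
print('box',atz(s,[(352,248),(386,235),(413,294),(378,312)],.06).round(3).tolist())
print('mug',atz(s,(335,165),0),'tape',atz(s,(382,161),.025),'pb',atz(s,[(332,324),(332,389)],.015))
print(w['hand_eye'],w['camera_matrix'],w['k1'])
for k in('junction_box','cover'): print(k,[(np.round(d['bbox']),d['conf']) for d in ctrl.find_in(w,k)[:2]])
a=s['color'][215:325,215:425];cv2.imwrite('pics/z1.png',cv2.resize(a,(798,418),interpolation=cv2.INTER_CUBIC)[:,:,::-1])
```

```text
Traceback (most recent call last):
  File "h.py", line 14, in atz
    c,d=ray(s,px,o); return c+d*((z-c[2])/d[:,2])[:,None]
                                          ~^^^^^
IndexError: too many indices for array: array is 1-dimensional, but 2 were indexed
```

View pics/w1.png

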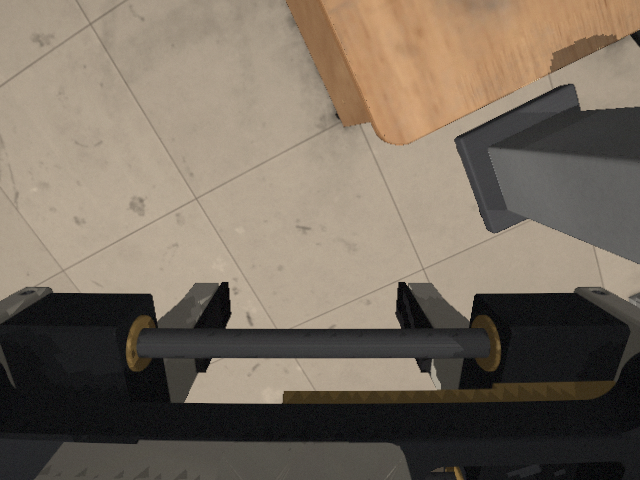

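The wrist view shows the floor and the table corner, so nothing useful yet.

Run:
```python
from h import *
s=ctrl.snapshot('top');print(s['rotation'],ctrl.snapshot('side')['rotation'])
```

```text
[-1.73144625e+02  8.33229429e-02 -8.96304216e+01] [-132.47039838   -0.48214147  178.41503193]
```

```bash
sed -i "s/np.array(s\['rotation'\])/R.from_euler('xyz',s['rotation'],degrees=True).as_matrix()/" h.py
python3 - <<'E'
from h import *
s,o=shot('top','t1.png');w=ctrl.snapshot('wrist')
print('cover corners',atz(s,[(253,228),(289,245),(265,297),(225,280)],.005).round(3).tolist())
print('rib',atz(s,[(252,270),(274,255)],.033).round(3).tolist())
print('box',atz(s,[(352,248),(386,235),(413,294),(378,312)],.06).round(3).tolist())
print('mug',atz(s,(335,165),0),'tape',atz(s,(382,161),.025),'pb',atz(s,[(332,324),(332,389)],.015))
print(w['hand_eye'],w['camera_matrix'],w['k1'])
a=s['color'][215:325,215:425];cv2.imwrite('pics/z1.png',cv2.resize(a,(798,418),interpolation=cv2.INTER_CUBIC)[:,:,::-1])
E
```

```text
cover corners [[0.628, 0.314, 0.005], [0.592, 0.237, 0.005], [0.484, 0.285, 0.005], [0.518, 0.369, 0.005]]
rib [[0.538, 0.309, 0.033], [0.569, 0.265, 0.033]]
box [[0.581, 0.109, 0.06], [0.607, 0.042, 0.06], [0.492, -0.009, 0.06], [0.457, 0.059, 0.06]]
mug [[0.76722376 0.14150497 0.        ]] tape [[0.76888377 0.04352041 0.025     ]] pb [[0.43056538 0.14700358 0.015     ]
 [0.30217297 0.14646427 0.015     ]]
[[-4.88200140e-04 -9.52528970e-01 -3.04447570e-01  8.20281721e-02]
 [ 9.99998952e-01 -4.99756347e-05 -1.44719956e-03  5.77222700e-04]
 [ 1.36328455e-03 -3.04447957e-01  9.52527996e-01 -1.39607456e-01]
 [ 0.00000000e+00  0.00000000e+00  0.00000000e+00  1.00000000e+00]] [[334.7907427    0.         312.93153646]
 [  0.         334.7907427  239.48887347]
 [  0.           0.           1.        ]] -0.03370555675472775
```

View pics/z1.png

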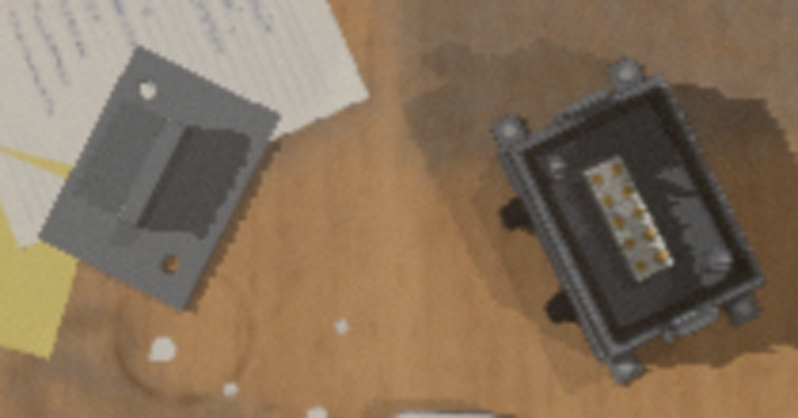

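```bash
cat >> h.py <<'E'
def mv(o,target,yaw=None):
    "shift in tool axes (cm) and turn about tool z (rad)"
    Rt=R.from_euler('xyz',o['orientation'],degrees=True)
    d=Rt.inv().apply(np.array(target)-o['tool_pos'])*100
    t=None if yaw is None else (Rt.inv()*R.from_euler('xyz',[180,0,yaw],degrees=True)).as_rotvec()
    return d.round(2),t
E
python3 - <<'E'
from h import *
s=ctrl.snapshot('top');o=ctrl.get_obs()
z=lambda p:np.array(p)/3.8+215-.37
C=atz(s,z([(138,46),(280,118),(183,310),(40,240)]),.005);c=C.mean(0)
x=(C[0]+C[1]-C[2]-C[3])[:2];print(C.round(4).tolist(),c,np.linalg.norm(x)/2,np.degrees(np.arctan2(x[1],x[0])),'holes',atz(s,z([(148,90),(170,264)]),.004))
B=atz(s,z([(557,167),(718,260)]),.065);b=B.mean(0);d=B[0]-B[1];print('pins',B,b,np.linalg.norm(d),np.degrees(np.arctan2(d[1],d[0])-np.arctan2(28,40)))
u=x/np.linalg.norm(x)
print(mv(o,[c[0]-.05*u[0],c[1]-.05*u[1],.22],-26.9))
E
```

```text
[[0.6307, 0.3183, 0.005], [0.591, 0.2389, 0.005], [0.4856, 0.29, 0.005], [0.523, 0.3693, 0.005]] [0.55757876 0.30411722 0.005     ] 0.11816999594420646 -25.60489572307569 holes [[0.60626482 0.31226565 0.004     ]
 [0.5104909  0.29783639 0.004     ]]
pins [[0.55976474 0.09167427 0.065     ]
 [0.51272292 0.00977326 0.065     ]] [0.53624383 0.05072377 0.065     ] 0.09444950577572914 25.136040655902846
(array([31.  , 15.28,  2.54]), array([ 1.15965341e-05, -3.22642110e-05,  6.97265966e-04]))
```

>>> {"name": "play_rows", "arguments": {
  "commands": [
    [[0,0,0,5,2.5,0.5,8.7],[0,0,0,9,4.5,1,8.7],[0,0,0,13,6.5,1.5,8.7],[0,0,0,17,8.5,2,8.7],[0,0,0,21,10.5,2.5,8.7],[0,0,0,25,12.5,2.5,8.7],[0,0,0,28,14,2.5,8.7],[0,0,0,31,15.3,2.5,8.7]]
  ]
}}

```text
clock: 1.92
tool_pos: [0.5046, 0.3344, 0.2206]
orientation: [-180.0, -0.0, -26.8]
force: [-0.1, 1.0, 0.6]
opening: 0.0871
gripper_force: 0.0
```

>>> {"name": "play_rows", "arguments": {
  "commands": [
    [[0,0,0,0,0,0,8.7],[0,0,0,0,0,0,8.7],[0,0,0,0,0,0,8.7]]
  ]
}}

```text
clock: 2.17
tool_pos: [0.5042, 0.3361, 0.2206]
orientation: [-180.0, 0.0, -26.9]
force: [-0.6, 0.3, 0.3]
opening: 0.0871
gripper_force: 0.0
```

Run:
```python
from h import *
w,o=shot('wrist','w2.png');print(o['clock'],o['tool_pos'],o['orientation'],o['qvel'].max(),o['force'])
```

```text
2.1667 [0.50416054 0.33607061 0.22055441] [-1.79983822e+02  1.43718848e-03 -2.69245329e+01] 1.7358173319122745 [-0.59406331  0.34768872  0.28194618]
```

View pics/w2.png

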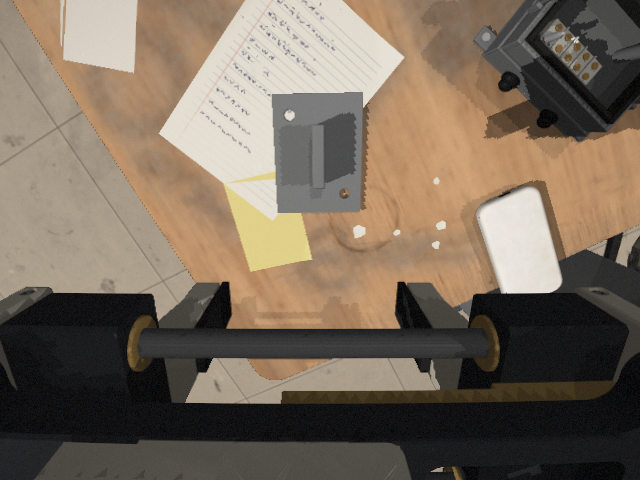

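The wrist view shows the cover upright, with corners at about (273,95), (362,92), (363,211) and (277,212) and holes at (290,115) and (344,194). The box is at top right.

Run:
```python
from h import *
from scipy.optimize import least_squares
w=ctrl.snapshot('wrist');o=ctrl.get_obs()
px=np.array([(273,95),(362,92),(363,211),(277,212),(290,115),(344,194)],float)
M=np.array([(60,45,5),(60,-45,5),(-60,-45,5),(-60,45,5),(40,28,3),(-40,-28,3)])/1e3
def P(v): 
    c,s=np.cos(v[2]),np.sin(v[2]);return M@np.array([[c,s,0],[-s,c,0],[0,0,1]])+[v[0],v[1],0]
f=lambda v:(proj(w,P(v),o)-px).ravel()
r=least_squares(f,[.557,.304,-.46],loss='soft_l1',x_scale=[.01,.01,.1]);v=r.x
print(v[:2],np.degrees(v[2]),f(v).reshape(-1,2).round(1).tolist())
# rib ends on top
print('rib px',proj(w,P(v).mean(0)*0+[v[0],v[1],.033],o))
print(mv(o,[v[0],v[1],.1],np.degrees(v[2])),mv(o,[v[0],v[1],.031]))
```

```text
[0.55420912 0.30529788] -25.74785781445817 [[-1.4, -1.0], [1.2, 0.2], [-2.5, 0.5], [0.6, 0.9], [-0.2, 0.2], [0.8, -0.9]]
rib px [[318.64831641 157.38114426]]
(array([ 5.96,  0.56, 12.05]), array([-2.02974506e-04,  3.66158542e-05, -1.83884569e-02])) (array([ 5.96,  0.56, 18.95]), None)
```

>>> {"name": "play_rows", "arguments": {
  "commands": [
    [[0,0,-0.01,3,0.3,3,8.7],[0,0,-0.018,5.5,0.55,6,8.7],[0,0,-0.018,6,0.55,9,8.7],[0,0,-0.018,6,0.55,12,8.7],[0,0,-0.018,6,0.55,15,8.7],[0,0,-0.018,6,0.55,17,8.7],[0,0,-0.018,6,0.55,18.4,8.7],[0,0,-0.018,6,0.55,18.9,8.7]]
  ]
}}

```text
clock: 2.93
tool_pos: [0.5531, 0.3046, 0.0286]
orientation: [179.8, 0.1, -25.7]
force: [0.3, -0.4, -0.0]
opening: 0.0872
gripper_force: 0.0
```

>>> {"name": "play_rows", "arguments": {
  "commands": [
    [[0,0,0,0,0,0,5],[0,0,0,0,0,0,3],[0,0,0,0,0,0,1],[0,0,0,0,0,0,0.8],[0,0,0,0,0,0,0.8],[0,0,0,0,0,0,0.8],[0,0,0,0,0,0,0.8]]
  ]
}}

```text
clock: 3.52
tool_pos: [0.5552, 0.3043, 0.032]
orientation: [-180.0, -0.0, -25.8]
force: [-0.5, 0.2, 0.6]
opening: 0.0457
gripper_force: 0.0
```

>>> {"name": "play_rows", "arguments": {
  "commands": [
    [[0,0,0,0,0,0,0],[0,0,0,0,0,0,0],[0,0,0,0,0,0,0],[0,0,0,0,0,0,0],[0,0,0,0,0,0,0],[0,0,0,0,0,0,0],[0,0,0,0,0,0,0],[0,0,0,0,0,0,0]]
  ]
}}

```text
clock: 4.18
tool_pos: [0.555, 0.3043, 0.0314]
orientation: [-180.0, -0.0, -25.8]
force: [0.8, 0.2, -0.5]
opening: 0.0117
gripper_force: 30.0
```

>>> {"name": "play_rows", "arguments": {
  "commands": [
    [[0,0,0,0,0,-1,0],[0,0,0,0,0,-3,0],[0,0,0,0,0,-6,0],[0,0,-0.1,0,1,-9,0],[0,0,-0.2,0.2,3,-12,0],[0,0,-0.32,0.5,6,-14,0],[0,0,-0.42,0.7,9,-16,0],[0,0,-0.54,1,12,-18,0]]
  ]
}}

```text
clock: 4.85
tool_pos: [0.5106, 0.1906, 0.2129]
orientation: [-180.0, 0.0, 5.4]
force: [-0.0, 0.4, -1.8]
opening: 0.012
gripper_force: 30.0
```

Run:
```python
from h import *
o=ctrl.get_obs();print(o['tool_pos'],o['orientation'],o['opening'],mv(o,[.428,0,.27],26))
```

```text
[0.51061822 0.19064009 0.21293712] [-1.79987363e+02  5.25091464e-03  5.40706057e+00] 0.012034327935431747 (array([-10.02,  18.2 ,  -5.71]), array([-2.34645111e-04,  5.10217026e-05, -3.59414604e-01]))
```

>>> {"name": "play_rows", "arguments": {
  "commands": [
    [[0,0,-0.08,-2,3.5,-1.2,0],[0,0,-0.16,-4,7,-2.4,0],[0,0,-0.24,-6,10.5,-3.6,0],[0,0,-0.32,-8,14,-4.8,0],[0,0,-0.36,-9.5,17,-5.6,0],[0,0,-0.36,-10,18.2,-5.7,0],[0,0,-0.36,-10,18.2,-5.7,0],[0,0,-0.36,-10,18.2,-5.7,0]]
  ]
}}

```text
clock: 5.52
tool_pos: [0.428, 0.0011, 0.2692]
orientation: [-180.0, -0.1, 25.6]
force: [0.7, 0.6, -2.2]
opening: 0.0118
gripper_force: 30.0
```

Run:
```python
from h import *
w,o=shot('wrist','w3.png');print(o['clock'],o['tool_pos'],o['orientation'],abs(o['qvel']).max(),o['force'])
for k in('junction_box','cover','catch_a','gasket'): print(k,[(np.round(d['bbox']),d['conf']) for d in ctrl.find_in(w,k)[:2]])
```

```text
5.5167 [0.42799489 0.00108527 0.2691809 ] [-1.79985937e+02 -9.22783261e-02  2.56138735e+01] 1.8071580206716147 [ 0.65383387  0.63987763 -2.21138895]
junction_box [(array([256.,  20., 108., 155.]), 0.86)]
cover [(array([223., 177., 181., 202.]), 0.79), (array([305.,  17.,  26.,  12.]), 0.34)]
catch_a [(array([308., 160.,  21.,   6.]), 0.55), (array([306.,  18.,  24.,  10.]), 0.51)]
gasket [(array([273.,  36.,  88., 120.]), 0.77)]
```

View pics/w3.png

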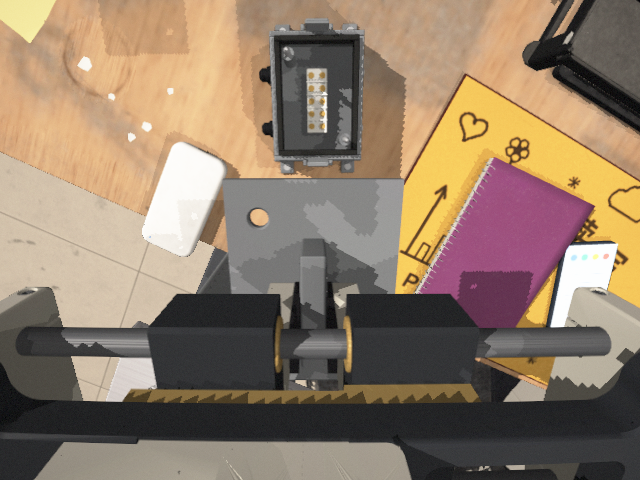

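The wrist view shows the box upright at (316,97), with the glands on the left and pins at about (289,53) and (345,141). The held cover's edge is at row 180, with its hole at (259,217). I'll zoom in.

Run:
```python
import cv2,numpy as np
a=cv2.imread('pics/w3.png')
A=cv2.resize(a[15:180,250:375],None,fx=3.6,fy=3.6,interpolation=cv2.INTER_CUBIC)
B=cv2.resize(a[170:310,218:410],None,fx=1.8,fy=1.8,interpolation=cv2.INTER_CUBIC)
c=np.zeros((594,796,3),np.uint8);c[:A.shape[0],:A.shape[1]]=A;c[:B.shape[0],450:450+B.shape[1]]=B
cv2.imwrite('pics/z3.png',c)
```

```text
(no output)
```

View pics/z3.png

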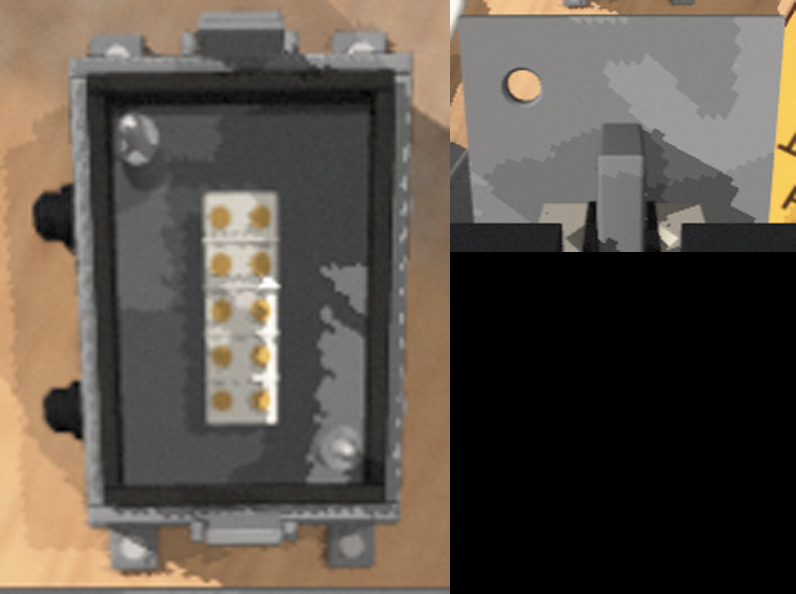

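The zoom shows the rim corners at (70,58), (412,55), (398,520) and (88,522), and the pins at (137,138) and (341,448). The cover edge runs (460,16) to (785,16), with its hole at (522,85).

Run:
```python
from h import *
from scipy.optimize import least_squares
w=ctrl.snapshot('wrist');o=ctrl.get_obs();print(o['tool_pos'],o['orientation'])
def rz(a): c,s=np.cos(a),np.sin(a);return np.array([[c,s,0],[-s,c,0],[0,0,1]])
# box
px=(np.array([(70,58),(412,55),(398,520),(88,522),(137,138),(341,448)],float))/3.6+[249.6,14.6]
M=np.array([(60,45,0),(60,-45,0),(-60,-45,0),(-60,45,0),(40,28,9),(-40,-28,9)])/1e3
P=lambda v:M@rz(v[2])+[v[0],v[1],v[3]]
f=lambda v:(proj(w,P(v),o)-px).ravel()
r=least_squares(f,[.536,.05,.46,.06],x_scale=[.01,.01,.1,.01]);v=r.x
print('box',v,np.degrees(v[2]),f(v).reshape(-1,2).round(1).tolist())
for z in(.05,.06,.07):
    q=least_squares(lambda u:f([*u,z]),v[:3],x_scale=[.01,.01,.1]);print(z,q.x,np.degrees(q.x[2]),q.cost)
# cover in tool frame (fit in world with orientation down)
px2=(np.array([(460,16),(785,16),(522,85)],float)-[450,0])/1.8+[217.7,169.7]
M2=np.array([(60,45,5),(60,-45,5),(40,28,4)])/1e3
z0=o['tool_pos'][2]-.031
P2=lambda v:M2@rz(v[2])+[v[0],v[1],v[3]]
f2=lambda v:(proj(w,P2(v),o)-px2).ravel()
r=least_squares(f2,[.428,0,.45,z0],x_scale=[.01,.01,.1,.01]);u=r.x
Rt=R.from_euler('xyz',o['orientation'],degrees=True)
print('cover',u,np.degrees(u[2]),'in tool',Rt.inv().apply(np.array([u[0],u[1],u[3]])-o['tool_pos']),f2(u).round(1))
q=least_squares(lambda v:f2([*v,z0]),u[:3],x_scale=[.01,.01,.1]).x
print('fixed z',q,np.degrees(q[2]),Rt.inv().apply(np.array([q[0],q[1],z0])-o['tool_pos']))
```

```text
[0.42848646 0.00230322 0.26805408] [-1.79998273e+02  6.31603412e-02  2.57868916e+01]
box [0.53398111 0.04960996 0.45700488 0.04817542] 26.18445101994548 [[0.2, 0.4], [-0.1, 0.5], [-0.2, -0.1], [0.2, -0.0], [-0.7, -1.1], [0.6, 0.3]]
0.05 [0.5337753  0.04952542 0.4570669 ] 26.188004485924214 1.730575660954929
0.06 [0.53264115 0.04905827 0.45741634] 26.208025844832534 18.669908505177546
0.07 [0.53149602 0.04858433 0.45778237] 26.228997770112585 63.88614549173435
cover [0.42861947 0.00306131 0.44720248 0.23545875] 25.622814651417855 in tool [ 0.00048548 -0.00062375  0.03259483] [-0.8 -0.3 -0.2  0.2  1.   0.1]
fixed z [0.42886384 0.00309841 0.4470063 ] 25.61157451821584 [ 0.00071989 -0.0005509   0.03099924]
```

```bash
cat > fit.py <<'E'
from h import *
from scipy.optimize import least_squares
def rz(a): c,s=np.cos(a),np.sin(a);return np.array([[c,s,0],[-s,c,0],[0,0,1]])
def fit(w,o,M,px,v0,z=None):
    M=np.array(M)/1e3;px=np.array(px,float)
    full=lambda v:v if z is None else [*v,z]
    f=lambda v:(proj(w,M@rz(full(v)[2])+[full(v)[0],full(v)[1],full(v)[3]],o)-px).ravel()
    v0=v0[:4 if z is None else 3]
    r=least_squares(f,v0,x_scale=[.01,.01,.1,.01][:len(v0)]);return np.array(full(r.x)),f(r.x).reshape(-1,2).round(1).tolist()
E
python3 - <<'E'
from fit import *
w=ctrl.snapshot('wrist');n=ctrl.get_obs()
o=dict(tool_pos=np.array([0.42799489,0.00108527,0.2691809]),orientation=[-179.986,-.0923,25.614])
px=np.array([(70,58),(412,55),(398,520),(88,522),(137,138),(341,448)])/3.6+[249.6,14.6]
M=[(60,45,0),(60,-45,0),(-60,-45,0),(-60,45,0),(40,28,9),(-40,-28,9)]
for z in(None,.05):
    b,e=fit(w,o,M,px,[.536,.05,.46,.06],z);print(b,np.degrees(b[2]),e)
px2=(np.array([(460,16),(785,16),(522,85)],float)-[450,0])/1.8+[217.7,169.7]
c,e=fit(w,o,[(60,45,5),(60,-45,5),(40,28,4)],px2,[.428,0,.45,.24],o['tool_pos'][2]-.031);print(c,np.degrees(c[2]),e)
Rt=R.from_euler('z',25.614,degrees=True).as_matrix()
off=(c[:3]-np.r_[o['tool_pos'][:2],c[2]])[:2]@Rt[:2,:2];print('cover off along tool x, left',off,'yaw off',np.degrees(c[2])-25.614)
yaw=25.614+np.degrees(b[2]-c[2]);T=R.from_euler('z',yaw,degrees=True).as_matrix()[:2,:2]
t=b[:2]-T@off;print('tcp target',t,yaw,n['tool_pos'],n['orientation'],mv(n,[*t,.135],yaw))
E
```

```text
[0.53415387 0.04838051 0.45394209 0.04968713] 26.00896611660256 [[0.2, 0.4], [-0.2, 0.5], [-0.1, -0.1], [0.1, -0.0], [-0.7, -1.1], [0.6, 0.3]]
[0.53411786 0.04836574 0.45395268 0.05      ] 26.009572523853265 [[0.2, 0.4], [-0.1, 0.5], [-0.1, -0.0], [0.1, 0.0], [-0.7, -1.1], [0.7, 0.4]]
[0.42841499 0.00191298 0.4440042  0.2381809 ] 25.439566515477615 [[-1.4, -0.4], [0.7, 0.1], [0.7, 0.4]]
cover off along tool x, left [0.00073664 0.00056476] yaw off -0.17443348452238538
tcp target [0.53370602 0.04753389] 26.18400600837565 [0.42850009 0.00225779 0.26809086] [-1.79999757e+02  5.87061887e-02  2.57871721e+01] (array([11.46,  0.5 , 13.3 ]), array([-7.79217938e-06,  1.02459749e-03, -6.92605964e-03]))
```

>>> {"name": "play_rows", "arguments": {
  "commands": [
    [[0,0,0,2,0.1,0,0],[0,0,0,4.5,0.2,1,0],[0,0,-0.007,7,0.3,3.5,0],[0,0,-0.007,9.5,0.4,6.5,0],[0,0,-0.007,11.4,0.5,9.5,0],[0,0,-0.007,11.5,0.5,12,0],[0,0,-0.007,11.5,0.5,13.3,0],[0,0,-0.007,11.5,0.5,13.3,0]]
  ]
}}

```text
clock: 6.53
tool_pos: [0.5322, 0.0469, 0.1313]
orientation: [-180.0, 0.4, 26.1]
force: [0.1, -0.3, -2.0]
opening: 0.0115
gripper_force: 30.0
```

>>> {"name": "play_rows", "arguments": {
  "commands": [
    [[0,0,0,0,0,0,0],[0,0,0,0,0,0,0],[0,0,0,0,0,0,0],[0,0,0,0,0,0,0],[0,0,0,0,0,0,0],[0,0,0,0,0,0,0]]
  ]
}}

```text
clock: 7.03
tool_pos: [0.5343, 0.0472, 0.1363]
orientation: [180.0, -0.1, 26.1]
force: [-0.5, 0.4, -1.5]
opening: 0.0116
gripper_force: 30.0
```

Run:
```python
from fit import *
w,o=shot('wrist','w4.png');print(o['clock'],o['tool_pos'],o['orientation'],abs(o['qvel']).max(),o['force'])
s,_=shot('side','s4.png')
a=cv2.resize(w['color'][60:300,160:480],(600,450),interpolation=cv2.INTER_CUBIC)
b=cv2.resize(s['color'][130:250,270:400],None,fx=1.5,fy=1.5,interpolation=cv2.INTER_CUBIC)
c=np.zeros((450,800,3),np.uint8);c[:,:600]=a;c[:180,605:800]=b
cv2.imwrite('pics/z4.png',c[:,:,::-1])
```

```text
7.0333 [0.53433411 0.0472229  0.13631612] [ 1.79997753e+02 -8.97622219e-02  2.61392838e+01] 0.3416422827179795 [-0.5452519   0.44330409 -1.54380482]
```

View pics/z4.png

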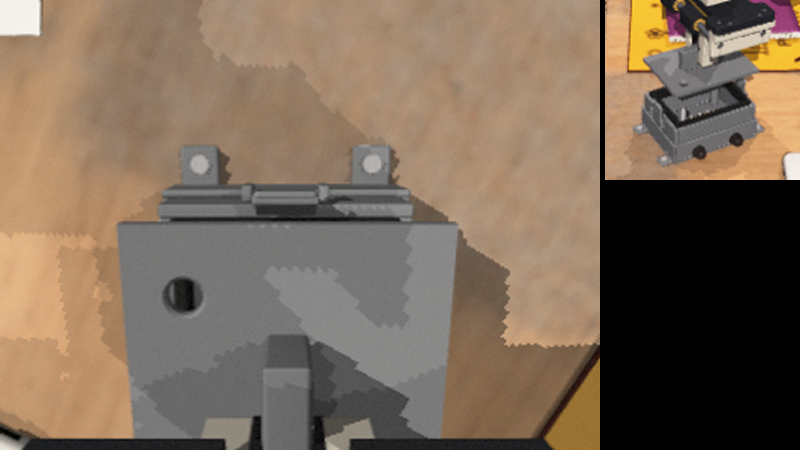

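The zoom shows the cover hovering over the box. The pin is visible inside the hole at (183,295), roughly centred. I'll lower it and check the hole from closer.

>>> {"name": "play_rows", "arguments": {
  "commands": [
    [[0,0,0,0,0,0.5,0],[0,0,0,0,0,1,0],[0,0,0,0,0,1.5,0],[0,0,0,0,0,2,0],[0,0,0,0,0,2.5,0],[0,0,0,0,0,2.5,0],[0,0,0,0,0,2.5,0],[0,0,0,0,0,2.5,0]]
  ]
}}

```text
clock: 7.8
tool_pos: [0.5342, 0.0471, 0.1105]
orientation: [180.0, 0.0, 26.1]
force: [-0.1, -0.3, -1.4]
opening: 0.0117
gripper_force: 30.0
```

Run:
```python
from fit import *
w,o=shot('wrist','w5.png');print(o['clock'],o['tool_pos'],o['orientation'],abs(o['qvel']).max(),o['force'])
s,_=shot('side','s5.png')
c=np.zeros((600,800,3),np.uint8)
c[:360,:800]=cv2.resize(w['color'][140:230,215:415],(800,360),interpolation=cv2.INTER_CUBIC)
c[360:600,:240]=cv2.resize(w['color'][202:232,242:272],(240,240),interpolation=cv2.INTER_CUBIC)
c[365:600,300:650]=cv2.resize(s['color'][150:244,275:415],(350,235),interpolation=cv2.INTER_CUBIC)
cv2.imwrite('pics/z5.png',c[:,:,::-1])
# predicted: pin tip/base and hole
yaw=np.radians(26.01)
for zr in(.05,.055):
    b=np.array([.5341,.04837,zr]);print(zr,proj(w,np.array([(.04,.028,.018),(.04,.028,0),(.06,.045,0),(.06,-.045,0)])@rz(yaw)+b,o).round(1).tolist())
```

```text
7.8 [0.53421522 0.04712091 0.11046917] [1.79992152e+02 5.57023088e-03 2.61450193e+01] 0.41985487824517886 [-0.06856144 -0.27085209 -1.39279287]
0.05 [[261.6, 211.1], [266.0, 204.5], [235.9, 171.2], [388.2, 171.5]]
0.055 [[260.2, 213.2], [264.8, 206.2], [234.0, 172.2], [390.1, 172.5]]
```

View pics/z5.png

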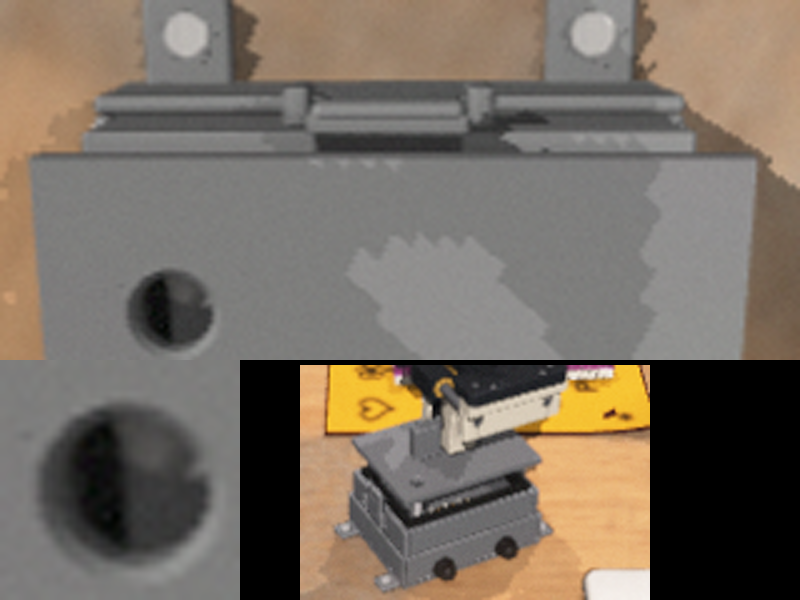

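The zoom shows the rim corners at px (236,~173) and (388,~173), the cover edge at row 178.6 from column 223 to 404, and the hole at (257.6,217.7). A lighter pin tip shows at its upper right.

Run:
```python
from fit import *
w=ctrl.snapshot('wrist');o=dict(tool_pos=np.array([0.53421522,0.04712091,0.11046917]),orientation=[179.992,.0056,26.145])
h=.37
c,e=fit(w,o,[(60,45,5),(60,-45,5),(40,28,5)],np.array([(32,156),(757,156),(170,310)])/4+[215-h,140-h],[.534,.047,.45,.08],.0795);print('cover',c,np.degrees(c[2]),e)
B=rz(-c[2])
for row in(130,140):
    b,e=fit(w,o,[(60,45,0),(60,-45,0)],np.array([(84,row),(693,row)])/4+[215-h,140-h],[.534,.048,.45],.05);
    print('box',b,np.degrees(b[2]),e,'box-cover in cover frame',(b[:3]-c[:3])@rz(c[2]).T)
n=ctrl.get_obs();print(n['tool_pos'],n['orientation'])
print('old box',(np.array([.5341,.04837,0])-c[:3])@rz(c[2]).T)
```

```text
cover [0.53456885 0.0480929  0.45269367 0.0795    ] 25.937436559966642 [[-1.1, -0.5], [0.5, 0.1], [0.7, 0.6]]
box [0.53365715 0.04824148 0.45583954 0.05      ] 26.117681921802845 [[0.0, -0.0], [-0.0, -0.0]] box-cover in cover frame [-0.00075489  0.00053239  0.00314588]
box [0.53234699 0.04760053 0.45584296 0.05      ] 26.117877660343513 [[0.2, -0.0], [-0.2, -0.0]] box-cover in cover frame [-0.00221342  0.00052905  0.00314929]
[0.53427141 0.04718894 0.1107296 ] [ 1.79998205e+02 -2.79216682e-02  2.61404611e+01]
old box [-3.00424928e-04  4.54263650e-04 -4.52693667e-01]
```

>>> {"name": "play_rows", "arguments": {
  "commands": [
    [[0,0,0,-0.05,-0.05,0,0],[0,0,0,-0.05,-0.05,0.3,0],[0,0,0,-0.05,-0.05,0.6,0],[0,0,0,-0.05,-0.05,0.8,0],[0,0,0,-0.05,-0.05,0.9,0],[0,0,0,-0.05,-0.05,1.0,0],[0,0,0,-0.05,-0.05,1.05,0],[0,0,0,-0.05,-0.05,1.05,0]]
  ]
}}

```text
clock: 8.62
tool_pos: [0.5334, 0.0473, 0.0998]
orientation: [-180.0, 0.0, 26.1]
force: [-0.1, 0.1, -1.1]
opening: 0.0116
gripper_force: 30.0
```

>>> {"name": "play_rows", "arguments": {
  "commands": [
    [[0,0,0,0,0,0.06,0],[0,0,0,0,0,0.12,0],[0,0,0,0,0,0.18,0],[0,0,0,0,0,0.24,0],[0,0,0,0,0,0.3,0],[0,0,0,0,0,0.36,0]]
  ]
}}

```text
clock: 9.12
tool_pos: [0.5337, 0.0474, 0.0966]
orientation: [180.0, -0.0, 26.1]
force: [0.6, 0.9, 0.3]
opening: 0.012
gripper_force: 30.0
```

>>> {"name": "play_rows", "arguments": {
  "commands": [
    [[0,0,0,0,0,0.05,0],[0,0,0,0,0,0.1,0],[0,0,0,0,0,0.15,0],[0,0,0,0,0,0.2,0]]
  ]
}}

```text
clock: 9.45
tool_pos: [0.5336, 0.0474, 0.0945]
orientation: [180.0, -0.0, 26.1]
force: [0.4, -0.3, 1.6]
opening: 0.0114
gripper_force: 30.0
```

>>> {"name": "play_rows", "arguments": {
  "commands": [
    [[0,0,0,0,0,0.04,0],[0,0,0,0,0,0.08,0],[0,0,0,0,0,0.12,0]]
  ]
}}

```text
clock: 9.7
tool_pos: [0.5336, 0.0474, 0.0933]
orientation: [180.0, -0.0, 26.1]
force: [0.1, 0.9, 2.6]
opening: 0.0115
gripper_force: 30.0
```

Run:
```python
from fit import *
w,o=shot('wrist','w6.png');s,_=shot('side','s6.png');print(o['tool_pos'],o['orientation'],o['force'],o['moment'])
for n,p in(('w',w),('s',s)):
  for k in('catch_a','catch_b','gasket','cover'): print(n,k,[(np.round(d['bbox']),round(d['conf'],2)) for d in ctrl.find_in(p,k)[:2]])
c=np.zeros((600,800,3),np.uint8)
c[:320,:800]=cv2.resize(w['color'][150:230,215:415],(800,320),interpolation=cv2.INTER_CUBIC)
c[320:600,:280]=cv2.resize(w['color'][200:235,240:275],(280,280),interpolation=cv2.INTER_CUBIC)
c[320:600,300:720]=cv2.resize(s['color'][155:239,280:406],(420,280),interpolation=cv2.INTER_CUBIC)
cv2.imwrite('pics/z6.png',c[:,:,::-1])
```

```text
[0.53357807 0.04739874 0.09328985] [ 1.79993482e+02 -1.88596626e-02  2.61472223e+01] [0.08167588 0.91346909 2.64071866] [-0.00360727 -0.06407805 -0.01881577]
w catch_a [(array([294., 382.,  39.,  11.]), 0.76), (array([288., 159.,  46.,  18.]), 0.75)]
w catch_b [(array([294., 382.,  39.,  11.]), 0.76), (array([288., 159.,  46.,  18.]), 0.75)]
w gasket []
w cover [(array([224., 175., 180., 206.]), 0.86)]
s catch_a [(array([297., 199.,   8.,  12.]), 0.41)]
s catch_b [(array([297., 199.,   8.,  12.]), 0.41)]
s gasket [(array([317., 201.,  41.,  14.]), 0.45)]
s cover []
```

View pics/z6.png

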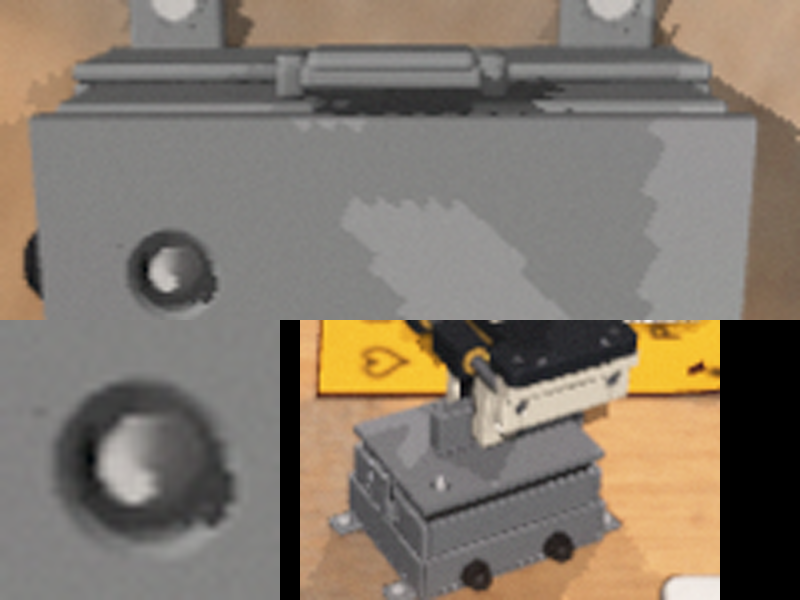

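The picture shows the pin inside the hole and nearly centred on it, with its tip showing in the side view too. The catches are being pushed by their slopes, so I continue slowly.

>>> {"name": "play_rows", "arguments": {
  "commands": [
    [[0,0,0,0,0,0.05,0],[0,0,0,0,0,0.1,0],[0,0,0,0,0,0.15,0],[0,0,0,0,0,0.2,0],[0,0,0,0,0,0.25,0],[0,0,0,0,0,0.3,0]]
  ]
}}

```text
clock: 10.7
tool_pos: [0.5334, 0.0473, 0.09]
orientation: [-180.0, 0.0, 26.1]
force: [1.0, 0.7, 0.4]
opening: 0.0116
gripper_force: 30.0
```

>>> {"name": "play_rows", "arguments": {
  "commands": [
    [[0,0,0,0,0,0.04,0],[0,0,0,0,0,0.08,0],[0,0,0,0,0,0.12,0],[0,0,0,0,0,0.16,0],[0,0,0,0,0,0.2,0]]
  ]
}}

```text
clock: 11.12
tool_pos: [0.5334, 0.0473, 0.0884]
orientation: [180.0, -0.0, 26.1]
force: [-1.8, 0.4, 6.1]
opening: 0.0119
gripper_force: 30.0
```

>>> {"name": "play_rows", "arguments": {
  "commands": [
    [[0,0,0,0,0,0.02,0],[0,0,0,0,0,0.04,0],[0,0,0,0,0,0.06,0],[0,0,0,0,0,0.06,0]]
  ]
}}

```text
clock: 11.45
tool_pos: [0.5334, 0.0473, 0.0878]
orientation: [180.0, -0.0, 26.1]
force: [-1.0, -0.3, 5.3]
opening: 0.0115
gripper_force: 30.0
```

>>> {"name": "play_rows", "arguments": {
  "commands": [
    [[0,0,0,0,0,0.02,0],[0,0,0,0,0,0.04,0],[0,0,0,0,0,0.06,0],[0,0,0,0,0,0.06,0]]
  ]
}}

```text
clock: 11.78
tool_pos: [0.5334, 0.0473, 0.0872]
orientation: [180.0, -0.0, 26.1]
force: [-1.0, 0.3, 4.5]
opening: 0.0119
gripper_force: 30.0
```

>>> {"name": "play_rows", "arguments": {
  "commands": [
    [[0,0,0,0,0,0.02,0],[0,0,0,0,0,0.04,0],[0,0,0,0,0,0.06,0],[0,0,0,0,0,0.06,0]]
  ]
}}

```text
clock: 12.12
tool_pos: [0.5334, 0.0473, 0.0867]
orientation: [180.0, -0.0, 26.1]
force: [-2.7, 0.1, 6.4]
opening: 0.0118
gripper_force: 30.0
```

>>> {"name": "play_rows", "arguments": {
  "commands": [
    [[0,0,0,0,0,0.02,0],[0,0,0,0,0,0.04,0],[0,0,0,0,0,0.05,0],[0,0,0,0,0,0.05,0]]
  ]
}}

```text
clock: 12.45
tool_pos: [0.5334, 0.0473, 0.0863]
orientation: [180.0, -0.0, 26.1]
force: [-1.7, 0.1, 7.2]
opening: 0.012
gripper_force: 30.0
```

>>> {"name": "play_rows", "arguments": {
  "commands": [
    [[0,0,0,0,0,0.02,0],[0,0,0,0,0,0.04,0],[0,0,0,0,0,0.05,0],[0,0,0,0,0,0.05,0]]
  ]
}}

```text
clock: 12.78
tool_pos: [0.5334, 0.0473, 0.0858]
orientation: [180.0, -0.0, 26.1]
force: [-2.5, 1.6, 8.6]
opening: 0.0117
gripper_force: 30.0
```

>>> {"name": "play_rows", "arguments": {
  "commands": [
    [[0,0,0,0,0,0.02,0],[0,0,0,0,0,0.04,0],[0,0,0,0,0,0.04,0]]
  ]
}}

```text
clock: 13.03
tool_pos: [0.5335, 0.0473, 0.0855]
orientation: [180.0, -0.0, 26.2]
force: [-1.8, 0.7, 8.8]
opening: 0.0118
gripper_force: 30.0
```

>>> {"name": "play_rows", "arguments": {
  "commands": [
    [[0,0,0,0,0,0.02,0],[0,0,0,0,0,0.04,0],[0,0,0,0,0,0.04,0]]
  ]
}}

```text
clock: 13.28
tool_pos: [0.5335, 0.0473, 0.0852]
orientation: [180.0, -0.0, 26.2]
force: [-3.7, 1.7, 9.1]
opening: 0.012
gripper_force: 30.0
```

Run:
```python
from fit import *
w,o=shot('wrist','w7.png');s,_=shot('side','s7.png');print(o['tool_pos'],o['force'],o['moment'],o['opening'])
for k in('catch_a','cover'): print(k,[(np.round(d['bbox']),round(d['conf'],2)) for d in ctrl.find_in(w,k)[:3]])
```

```text
[0.53346047 0.04732522 0.08520627] [-3.71872498  1.67960411  9.08109983] [0.10773217 1.17911119 0.04497205] 0.011962148332764592
catch_a [(array([295., 379.,  37.,  12.]), 0.85), (array([287., 167.,  48.,  18.]), 0.83), (array([ 74., 304.,  81.,  96.]), 0.27)]
cover [(array([224., 177., 184., 204.]), 0.96)]
```

Run:
```python
from fit import *
w=ctrl.snapshot('wrist');o=ctrl.get_obs();print(o['force'])
for f in('w6','w7'):
    g=cv2.imread(f'pics/{f}.png',0)
    print(f,'mid',g[152:196,300:322].mean(1).astype(int).tolist(),'\n side',g[152:196,345:360].mean(1).astype(int).tolist(),'\n b',g[372:400,302:326].mean(1).astype(int).tolist())
for r in(.050,.052,.054):
  for d in(0,.003):
    P=np.array([(.058+d,0,r+.0075),(.061+d,0,r+.014),(.061+d,0,r+.015),(-.058-d,0,r+.0075),(-.061-d,0,r+.014)])
    P=P@rz(np.radians(26.1))+[.5336,.0482,0];print(r,d,proj(w,P,o)[:,1].round(1))
```

```text
[-3.35850931 -0.37502759  9.37373944]
w6 mid [140, 141, 141, 141, 141, 143, 143, 143, 143, 97, 87, 129, 140, 144, 126, 103, 133, 132, 126, 98, 57, 51, 50, 52, 50, 50, 61, 110, 134, 133, 132, 130, 130, 130, 130, 130, 130, 130, 130, 130, 130, 130, 130, 130] 
 side [135, 134, 133, 133, 132, 130, 130, 128, 131, 111, 91, 88, 88, 98, 137, 140, 128, 96, 64, 65, 61, 72, 68, 105, 119, 109, 88, 108, 129, 130, 130, 131, 131, 130, 130, 130, 130, 130, 130, 130, 130, 130, 130, 130] 
 b [84, 85, 85, 86, 86, 87, 87, 82, 67, 65, 65, 65, 66, 65, 65, 83, 91, 92, 99, 109, 109, 109, 108, 106, 99, 91, 84, 74]
w7 mid [142, 142, 143, 143, 143, 143, 145, 145, 146, 146, 118, 92, 90, 90, 89, 89, 94, 125, 140, 145, 136, 116, 112, 134, 132, 123, 82, 54, 51, 49, 50, 50, 51, 65, 74, 76, 79, 96, 110, 127, 132, 132, 132, 132] 
 side [138, 137, 136, 135, 134, 133, 132, 130, 130, 133, 107, 90, 90, 90, 99, 137, 143, 130, 104, 74, 64, 60, 57, 82, 80, 130, 106, 90, 104, 109, 108, 105, 98, 94, 90, 93, 93, 97, 101, 116, 126, 132, 132, 132] 
 b [64, 68, 68, 68, 62, 57, 59, 58, 58, 58, 58, 59, 60, 61, 62, 62, 62, 64, 88, 110, 110, 110, 110, 110, 110, 107, 100, 93]
0.05 0 [182.3 177.9 178.2 375.  386.6]
0.05 0.003 [176.2 171.6 171.8 379.  390.7]
0.052 0 [182.9 178.5 178.7 377.2 389.1]
0.052 0.003 [176.7 172.  172.3 381.3 393.2]
0.054 0 [183.5 179.  179.3 379.6 391.6]
0.054 0.003 [177.3 172.5 172.7 383.6 395.7]
```

Run:
```python
from fit import *
w=ctrl.snapshot('wrist');o=ctrl.get_obs();print(o['force'],o['moment'])
O={'w5':([0.53421522,0.04712091,0.11046917],[179.992,.0056,26.145]),'w6':([0.53357807,0.04739874,0.09328985],[179.993,-.0189,26.147]),'w7':([0.53346047,0.04732522,0.08520627],[180,0,26.17])}
for f,(p,a) in O.items():
    g=cv2.imread(f'pics/{f}.png',0);oo=dict(tool_pos=np.array(p),orientation=a)
    print(f,'mid from 152',g[152:196,300:322].mean(1).astype(int).tolist())
    for r in(.051,.053):
        P=np.array([(x/1e3,0,r+h/1e3) for x,h in((66,15),(64,15),(61,15),(61,14),(58,10),(58,7.5))])@rz(np.radians(26.1))+[.5336,.0482,0]
        print(r,proj(w,P,oo)[:,1].round(1))
```

```text
[-3.44275758  1.3783168   8.49838406] [0.09489279 1.12245063 0.03252692]
w5 mid from 152 [134, 134, 134, 135, 136, 137, 137, 137, 96, 85, 84, 83, 85, 104, 131, 139, 124, 100, 127, 125, 119, 77, 51, 47, 47, 47, 83, 108, 132, 129, 126, 125, 125, 124, 124, 124, 125, 125, 124, 124, 125, 125, 124, 124]
0.051 [164.2 167.9 173.5 173.3 177.9 177.4]
0.053 [164.5 168.3 174.  173.8 178.4 177.8]
w6 mid from 152 [140, 141, 141, 141, 141, 143, 143, 143, 143, 97, 87, 129, 140, 144, 126, 103, 133, 132, 126, 98, 57, 51, 50, 52, 50, 50, 61, 110, 134, 133, 132, 130, 130, 130, 130, 130, 130, 130, 130, 130, 130, 130, 130, 130]
0.051 [166.4 170.5 176.7 176.4 181.4 180.7]
0.053 [166.8 170.9 177.2 176.9 181.9 181.2]
w7 mid from 152 [142, 142, 143, 143, 143, 143, 145, 145, 146, 146, 118, 92, 90, 90, 89, 89, 94, 125, 140, 145, 136, 116, 112, 134, 132, 123, 82, 54, 51, 49, 50, 50, 51, 65, 74, 76, 79, 96, 110, 127, 132, 132, 132, 132]
0.051 [167.7 172.  178.5 178.2 183.3 182.6]
0.053 [168.1 172.5 179.  178.8 183.9 183.2]
```

>>> {"name": "play_rows", "arguments": {
  "commands": [
    [[0,0,0,0,0,-0.03,0],[0,0,0,0,0,-0.06,0],[0,0,0,0,0,-0.1,0],[0,0,0,0,0,-0.14,0],[0,0,0,0,0,-0.17,0],[0,0,0,0,0,-0.2,0],[0,0,0,0,0,-0.2,0]]
  ]
}}

```text
clock: 14.17
tool_pos: [0.5334, 0.0473, 0.0869]
orientation: [180.0, -0.0, 26.1]
force: [-2.4, 0.9, 5.8]
opening: 0.0117
gripper_force: 30.0
```

Run:
```python
from fit import *
w,o=shot('wrist','w8.png');print(o['tool_pos'],o['force'],o['moment'])
for f,z in(('w5',.1105),('w6',.0933),('w7',.0852),('w8',o['tool_pos'][2])):
    g=cv2.imread(f'pics/{f}.png',0);oo=dict(tool_pos=np.array([.5335,.0474,z]),orientation=[180,0,26.15])
    print(f,g[366:402,304:324].mean(1).astype(int).tolist())
    for d in(0,.003):
        P=np.array([(-(x/1e3+d),0,.053+h/1e3) for x,h in((58,7.5),(58,10),(61,14),(61,15),(64,15))])@rz(np.radians(26.1))+[.5336,.0482,0]
        print(d,proj(w,P,oo)[:,1].round(1)-366)
g=cv2.imread('pics/w8.png',0);print(g[152:196,300:322].mean(1).astype(int).tolist())
```

```text
[0.53340444 0.04734035 0.08686348] [-2.36373397  0.85269374  5.8210013 ] [0.06221924 0.78582245 0.02349348]
w5 [74, 74, 73, 73, 77, 79, 81, 81, 83, 82, 83, 84, 84, 106, 172, 179, 179, 180, 180, 181, 181, 181, 181, 180, 141, 103, 104, 104, 104, 99, 96, 89, 81, 72, 65, 61]
0 [-13.8 -11.4  -3.7  -2.8   1.1]
0.003 [-10.   -7.7   0.1   1.1   4.9]
w6 [78, 78, 77, 77, 80, 83, 85, 86, 86, 86, 87, 87, 87, 83, 68, 65, 65, 65, 66, 65, 65, 84, 92, 91, 99, 109, 109, 109, 108, 106, 101, 92, 84, 73, 70, 65]
0 [ 3.4  6.1 14.7 15.8 19.9]
0.003 [ 7.4 10.1 18.7 19.9 23.9]
w7 [79, 79, 74, 66, 62, 63, 65, 69, 68, 68, 63, 57, 59, 58, 57, 57, 58, 59, 60, 60, 62, 63, 62, 64, 89, 110, 111, 110, 111, 110, 110, 109, 102, 94, 86, 80]
0 [12.5 15.4 24.4 25.6 29.8]
0.003 [16.5 19.5 28.5 29.8 33.9]
w8 [78, 78, 77, 73, 68, 68, 68, 67, 68, 60, 59, 60, 59, 59, 60, 59, 61, 60, 61, 63, 62, 64, 64, 66, 89, 110, 110, 105, 100, 93, 92, 92, 92, 92, 91, 89]
0 [10.5 13.4 22.3 23.6 27.7]
0.003 [14.6 17.5 26.4 27.7 31.7]
[142, 143, 142, 143, 143, 144, 144, 145, 146, 146, 107, 91, 90, 90, 89, 89, 107, 134, 143, 146, 126, 103, 136, 134, 130, 103, 60, 52, 51, 50, 49, 60, 64, 75, 83, 99, 121, 127, 132, 132, 132, 132, 132, 132]
```

>>> {"name": "play_rows", "arguments": {
  "commands": [
    [[0,0,0,0,0,-0.02,0],[0,0,0,0,0,-0.04,0],[0,0,0,0,0,-0.05,0],[0,0,0,0,0,-0.05,0]]
  ]
}}

```text
clock: 14.55
tool_pos: [0.5334, 0.0473, 0.0872]
orientation: [180.0, -0.0, 26.1]
force: [-1.4, 0.8, 4.9]
opening: 0.0118
gripper_force: 30.0
```

>>> {"name": "play_rows", "arguments": {
  "commands": [
    [[0,0,0,0,0,-0.02,0],[0,0,0,0,0,-0.04,0],[0,0,0,0,0,-0.05,0],[0,0,0,0,0,-0.05,0]]
  ]
}}

```text
clock: 14.88
tool_pos: [0.5333, 0.0473, 0.0873]
orientation: [-180.0, 0.0, 26.1]
force: [0.2, -0.6, 0.8]
opening: 0.012
gripper_force: 30.0
```

>>> {"name": "play_rows", "arguments": {
  "commands": [
    [[0,0,0,0,0,-0.02,0],[0,0,0,0,0,-0.04,0],[0,0,0,0,0,-0.05,0],[0,0,0,0,0,-0.05,0]]
  ]
}}

```text
clock: 15.22
tool_pos: [0.5332, 0.0473, 0.0875]
orientation: [-180.0, 0.0, 26.1]
force: [2.5, -0.8, -8.6]
opening: 0.0116
gripper_force: 30.0
```

The pull of −8.6 N with almost no lift shows the catches hold. I return to neutral and release.

>>> {"name": "play_rows", "arguments": {
  "commands": [
    [[0,0,0,0,0,0.03,0],[0,0,0,0,0,0.05,0],[0,0,0,0,0,0.05,0],[0,0,0,0,0,0.05,3],[0,0,0,0,0,0.05,5],[0,0,0,0,0,0.05,5],[0,0,0,0,0,0.05,5],[0,0,0,0,0,0.05,5]]
  ]
}}

```text
clock: 15.88
tool_pos: [0.5335, 0.0474, 0.0878]
orientation: [180.0, -0.0, 26.1]
force: [-0.7, 0.0, 0.3]
opening: 0.0395
gripper_force: 0.0
```

>>> {"name": "play_rows", "arguments": {
  "commands": [
    [[0,0,0,0,0,0,5],[0,0,0,0,0,0,5],[0,0,0,0,0,-1,5],[0,0,0,0,0,-3,5],[0,0,0,0,0,-6,5],[0,0,0,0,0,-9,5],[0,0,0,0,0,-12,5],[0,0,0,0,0,-14,5]]
  ]
}}

```text
clock: 16.55
tool_pos: [0.5342, 0.0474, 0.2316]
orientation: [180.0, -0.2, 26.2]
force: [0.8, -0.1, -0.3]
opening: 0.0502
gripper_force: 0.0
```

>>> {"name": "play_rows", "arguments": {
  "commands": [
    [[0,0,0,-4,0,-1,5],[0,0,0,-8,0,-2,5],[0,0,0,-10,0,-2,5],[0,0,0,-10,0,-2,5],[0,0,0,-10,0,-2,5],[0,0,0,-10,0,-2,5]]
  ]
}}

```text
clock: 17.05
tool_pos: [0.4441, 0.0034, 0.2484]
orientation: [180.0, -0.1, 26.1]
force: [0.6, -1.0, -0.4]
opening: 0.0501
gripper_force: 0.0
```

Run:
```python
from fit import *
w,o=shot('wrist','w9.png');print(o['clock'],o['tool_pos'],o['orientation'],o['force'])
for k in('catch_a','cover','junction_box'): print(k,[(np.round(d['bbox']),round(d['conf'],2)) for d in ctrl.find_in(w,k)[:3]])
r=.0535
for d in(0,.003):
  for sg in(1,-1):
    P=np.array([(sg*(x/1e3+d),0,r+h/1e3) for x,h in((58,7.5),(58,10),(61,15),(64,15))])@rz(np.radians(26.1))+[.5336,.0482,0];print(d,sg,proj(w,P,o).round(1).tolist())
P=np.array([(x,y,r+.0075) for x in(.06,-.06) for y in(.045,-.045)])@rz(np.radians(26.1))+[.5336,.0482,0];print('cover corners',proj(w,P,o).round(0).tolist())
g=cv2.imread('pics/w9.png',0);q=proj(w,P,o);c=int(q[:,0].mean());a=int(q[:,1].min())-12;b=int(q[:,1].max())+14
print(a,g[a:a+30,c-4:c+5].mean(1).astype(int).tolist(),'\n',b-30,g[b-30:b,c-4:c+5].mean(1).astype(int).tolist())
```

```text
17.05 [0.44409923 0.00344178 0.24840787] [ 1.79989348e+02 -9.11259883e-02  2.61426450e+01] [ 0.58878856 -1.02869491 -0.37416936]
catch_a [(array([300.,  30.,  28.,  14.]), 0.89), (array([303., 178.,  21.,  10.]), 0.65)]
cover [(array([264.,  40., 102., 140.]), 0.87)]
junction_box [(array([249.,  35., 104., 155.]), 0.97), (array([303., 178.,  22.,   8.]), 0.72)]
0 1 [[312.7, 43.0], [312.7, 42.2], [312.7, 36.8], [312.7, 32.9]]
0 -1 [[312.7, 176.5], [312.7, 176.8], [312.7, 180.7], [312.7, 183.8]]
0.003 1 [[312.7, 39.2], [312.7, 38.4], [312.7, 32.9], [312.7, 28.9]]
0.003 -1 [[312.7, 179.6], [312.7, 180.0], [312.7, 183.8], [312.7, 187.0]]
cover corners [[261.0, 41.0], [364.0, 41.0], [266.0, 179.0], [359.0, 179.0]]
28 [127, 128, 130, 139, 141, 129, 144, 125, 81, 70, 69, 68, 69, 69, 68, 73, 96, 119, 140, 144, 145, 145, 144, 145, 144, 144, 145, 144, 145, 145] 
 162 [143, 144, 144, 143, 144, 144, 143, 143, 145, 137, 127, 125, 126, 121, 117, 119, 120, 121, 114, 149, 140, 154, 126, 98, 111, 112, 111, 112, 111, 111]
```

```bash
python3 -c "
from plant import ctrl;print(ctrl.close_job())"
```

```text
the job is handed in; nothing more can be done
None
```

The cover is on the box over both pins, and both catches held it against a gentle pull of about 9 N; the gripper let go and moved clear, and I handed the job in at about 17 s, with highest contact-force readings of about 11 N.

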